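# Try brass mounting sleeves on the gauge pin in a statue restorer's workshop

### The arm

A 7-joint arm with a two-finger parallel gripper is mounted at the origin on the work surface. World frame = base frame: x ahead of the robot, y to its left, z up, the work surface at z = 0. Lengths are in mm, angles in rad, forces in N, time in s.
With the tool pointing down it reaches from about 400 to 900 mm from the base axis. Payload 5.6 kg.
Tool frame: the origin (TCP) lies at the very end of the fingers, on their centre line; the grasp point (between the pads) lies bot.grip_point_offset behind it (bot.grip_point_offset is the distance from the TCP to the grasp point, in mm); z points along the fingers, x is the direction in which the jaws open and shut, and the axes are right-handed (so a half turn about z gives the same grasp; the last joint's range is limited). The gripper opens to 92 mm and grips with 3 to 60 N. Pads are 20 mm wide; open, the fingers measure 128 mm over their backs; the gripper's body (75 mm by 189 mm) begins 69 mm behind the grasp point.
Start: joints at [-1.25, 0.468, -0.012, 1.603, 0.006, 1.071, -0.056], TCP at [231.329, 607.45, 214.592] pointing down, gripper open.
Joint ranges: [-2.53, 2.53], [-0.31, 2.02], [-1.57, 1.55], [0.28, 2.44], [-1.29, 4.43], [0.15, 1.84], [-2.92, 2.92]. Speed limits (rad/s): [2.57, 2.57, 3.14, 3.14, 3.14, 3.14, 3.14].

### API

Orientations are given as a rotation vector (axis times angle).
In Python, from cell import bot gives the robot as it stands.
- The arm moves only by the tool carry_out, never from a script. Its argument "series" is a list of rows, each a list of 3 entries, a list of its own where there are three numbers: the shift along the tool's x, y, z in m, then the turn, a rotation vector about the tool's x, y, z in rad, then the opening in per cent of the stroke, from 0 (shut) to 100 (fully open). In form: [[[dx, dy, dz], [wx, wy, wz], grip], ...]. A call has 1 to 20 rows; each row is the pose to reach, as a shift and turn from the pose commanded when the call began, along the tool's axes at that moment; what a row does not reach only later rows make up. A row lasts 1/10 s, in which the tool goes at most 50 mm and 8.59 degrees, less where a joint would pass 70% of its speed; a pose out of reach is approached as far as the arm can. A call with a gripper value outside its range is refused whole. The fingers move at their own pace and stop on an object; "newtons" is the grip in N (left out, the last holds). Time passes only in rows, so rows that repeat a pose let the fingers close. It gives the time, the measured TCP pose, the force and the opening at its end, in the units of the state.
- bot.get_obs(): the state, without advancing time (a new reading comes with each control period).
- bot.capture(name): name is "scene" or "top" or "wrist"; returns the picture (480x640x3 uint8, blue, green, red); there is no depth.
- bot.camera_info(name): a dict with "fovy" (degrees; the focal length in pixels is half the picture's height over the tangent of half this angle, whatever the lens; pixels are square), "cx", "cy" (the principal point, pixels), "rvec" (rotation vector, rad) and "tvec" (3), from world to camera coordinates, as OpenCV has them; the wrist camera has in their place "tool_from_camera" (4x4, takes a point from camera to tool coordinates, whose origin is the TCP and whose axes are the tool frame's). Camera axes: x right, y down, z forward; pixel columns grow to the right and rows downward; lengths in mm; the calibration is good to about 2 mm. A picture is of the moment at which its call begins: read the wrist's pose just before it. camera_info takes no time and is no camera call.
- bot.job_done(): hands the job in, once; it reports no verdict.
Trained networks look in the newest picture that a camera, given by its name, has taken for a name from the list of things; names that differ only in an ending like _2 or _b are one class to them, and where a whole thing is asked for, a point or a joint stands for the part that bears it (a point fixed in the world has none). Each returns a list of dicts, best first, with "score" (0 to 1); they miss things now and then, are a little off and sometimes report something else, mostly with a low value. They report only what shows in the picture. A call takes as long as a camera call. They do not tell look-alikes from the thing itself.
- bot.masks_of(target, camera): "region" (480x640 bool, what is visible of it).
- bot.tip_of(target, camera): "location" ([x, y, z] in mm, in the coordinates of the camera as it stood for that picture, good to about 4 mm: a listed point, or the origin of a listed thing).
The state is a dict: "clock": time; "joint_positions": joint angles; "qvel": joint speeds; "tau": joint torques, N m; "tool_pos": TCP position; "tool_rot": TCP orientation; "ft_force": force on the tool from outside, world axes, zero at the start; "torque": the same for the moment, N m; "opening": finger opening in mm.
Only numpy, scipy, OpenCV 4.12 (cv2) and the standard library are available. Lean on these libraries where they do the work, as an engineer would, in place of code of your own. Each camera call takes 0.05 s, during which the arm holds its last target.

### The job

Two brass sleeves of the same outside size stand on the bench, but only one is bored wide enough for the steel gauge pin on its wooden base. Slide that one down over the pin until it sits fully home on the base and leave it there, and stand the other, whose bore is too small, upright inside the shallow wooden reject tray. Set both down; do not drop them.

Things in the scene. Friction and masses are not known exactly. Their poses are not given: they have to be found in the camera images.
- wide_mid (a point): Centre (half-way up, on the axis) of the upright brass sleeve with the wide bore: a thin-walled tube 40 mm outside diameter, 28 mm bore right through, 50 mm tall, about 0.27 kg. z is its axis. It fits over the pin. Loose, standing on the bench; grasp it across the outside.
- narrow_mid (a point): Centre (half-way up, on the axis) of the upright brass sleeve with the narrow bore: a thick-walled tube 40 mm outside diameter, 14 mm bore right through, 50 mm tall, about 0.45 kg. z is its axis. It does not fit over the pin. Loose, standing on the bench; grasp it across the outside.
- gauge_seat (a point): Foot of the gauge pin, on its axis, at the top face of its base; z is up. The fixed upright steel pin rises 55 mm from here: 22 mm diameter for the first 35 mm, then a cone narrowing to 8 mm at the tip. The base is a dark wooden block 100 x 100 x 16 mm fixed to the bench. A sleeve that is home stands on the base around the pin with its centre 25 mm above this point.
- tray_in (a point): Centre of the inner floor of the reject tray; z is up, x and y run along its sides. A shallow square tray of light wood fixed to the bench, 180 x 180 mm outside, walls 6 mm thick, 18 mm high over the bench; this floor lies about 6 mm above the bench. A sleeve standing on it has its centre 25 mm above this point.
There are look-alikes about, which are no part of the job. Leave any black or white look-alike of the part that bears wide_mid alone.

How it is judged:
By the outcome, as a careful person would: the job done as asked, in the order asked, and still so for the second after the job is handed in, with the robot touching nothing.
It also fails if it takes over 51 s, if anything falls off the work surface, if the arm or the gripper's body presses on something with over 40 N, if the wrist force passes 120 N, or if a joint passes its speed limit or range.

## Working session

There is one attempt and no reset: what is moved stays moved. The work goes in short steps, Python scripts to look and compute and a tool call to move; the robot and the scene stay as the last step left them, time stands still between calls to the robot, and variables do not carry over. Pictures are saved under pics/ and viewed, and the job is handed in when it is done.

Besides the shell and the picture viewer there is one more tool, called in YAML: its name, and indented under it one key for each argument. carry_out: Moves the arm, as the interface text tells. Its arguments: {"type":"object","properties":{"series":{"type":"array"},"newtons":{"type":"number"}},"required":["series"]}

```bash
ls; mkdir -p pics; cat > h.py <<'E'
import numpy as np, cv2
from scipy.spatial.transform import Rotation as R
from cell import bot
def cam(name,obs=None):
    i=bot.camera_info(name); f=240/np.tan(np.radians(i["fovy"])/2)
    if "rvec" in i:
        Rm=cv2.Rodrigues(np.array(i["rvec"],float))[0]; t=np.array(i["tvec"],float).ravel()
        Rc=Rm.T; p=-Rm.T@t
    else:
        o=obs or bot.get_obs(); T=np.array(i["tool_from_camera"]); Rt=R.from_rotvec(o["tool_rot"]).as_matrix()
        Rc=Rt@T[:3,:3]; p=Rt@T[:3,3]+np.array(o["tool_pos"])
    return f,i["cx"],i["cy"],Rc,p
def toworld(c,X): return c[3]@np.array(X)+c[4]
def ray(c,u,v,z):
    d=c[3]@np.array([(u-c[1])/c[0],(v-c[2])/c[0],1]); return c[4]+d*(z-c[4][2])/d[2]
def proj(c,P):
    q=c[3].T@(np.array(P)-c[4]); return q[:2]/q[2]*c[0]+np.array(c[1:3])
def totool(o,P):
    return R.from_rotvec(o["tool_rot"]).as_matrix().T@(np.array(P)-np.array(o["tool_pos"]))
E
python3 - <<'E'
from h import *
np.set_printoptions(precision=2,suppress=True)
o=bot.get_obs(); print(o, bot.grip_point_offset)
for n in ["scene","top","wrist"]:
    c=cam(n); im=bot.capture(n); cv2.imwrite(f"pics/{n}0.png",im); print(n,c[0],c[4])
    for t in ["wide_mid","narrow_mid","gauge_seat","tray_in"]:
        for d in bot.tip_of(t,n): print(n,t,round(d["score"],2),toworld(c,d["location"]),proj(c,toworld(c,d["location"])))
print(bot.get_obs()["clock"])
E
```

```text
pics
{'clock': 0.0, 'joint_positions': array([-1.25,  0.47, -0.01,  1.6 ,  0.01,  1.07, -0.06]), 'qvel': array([ 0., -0., -0.,  0., -0., -0., -0.]), 'tau': array([ -0.  , -52.06,  -0.01, -24.38,  -0.06,   0.02,   0.  ]), 'tool_pos': array([231.14, 606.91, 213.66]), 'tool_rot': array([ 2.59,  1.78, -0.  ]), 'ft_force': array([ 0.86, -0.23,  0.23]), 'torque': array([ 0.02,  0.01, -0.02]), 'opening': 91.90666228093332} 18.700000000000003
scene 595.2023244468171 [1301.09 -187.06  922.29]
scene wide_mid 0.97 [385.94 -23.46  32.1 ] [306.22 205.87]
scene wide_mid 0.84 [548.83 -63.97  22.94] [302.9  268.09]
scene wide_mid 0.74 [472.78  85.34  25.25] [365.49 228.05]
scene wide_mid 0.6 [468.23 -99.54  23.45] [278.16 241.75]
scene wide_mid 0.55 [469.03 -13.74  25.82] [318.98 234.37]
scene narrow_mid 0.91 [643.97  -5.44  25.04] [343.35 299.59]
scene narrow_mid 0.28 [477.74 305.82  13.33] [464.02 216.91]
scene tray_in 0.55 [ 555.9  -307.74    4.8 ] [179.81 298.86]
top 497.7621167746485 [352.92  14.76 898.16]
top wide_mid 0.95 [ 468.96 -102.04   20.42] [383.64 263.82]
top wide_mid 0.67 [382.58 -22.09  23.55] [340.54 314.14]
top wide_mid 0.63 [547.05 -66.39  27.87] [362.02 220.6 ]
top wide_mid 0.57 [466.31 -14.72  24.71] [334.68 266.39]
top narrow_mid 0.67 [639.62  -4.47  21.03] [325.82 173.21]
top gauge_seat 0.63 [481.35 308.87  19.65] [152.46 263.59]
top tray_in 0.85 [ 559.63 -309.09    7.78] [492.66 212.62]
wrist 405.784057090312 [165.98 633.91 384.32]
0.75
```

View pics/scene0.png

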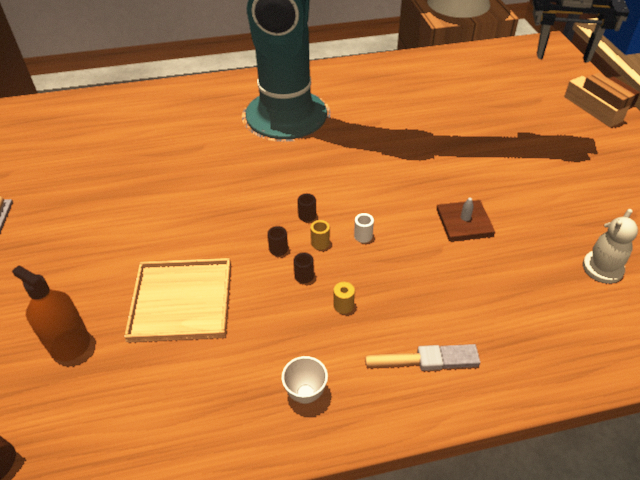

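View pics/top0.png

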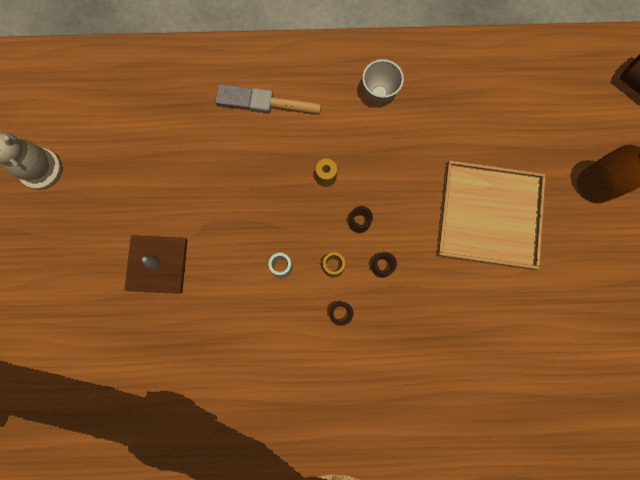

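View pics/wrist0.png

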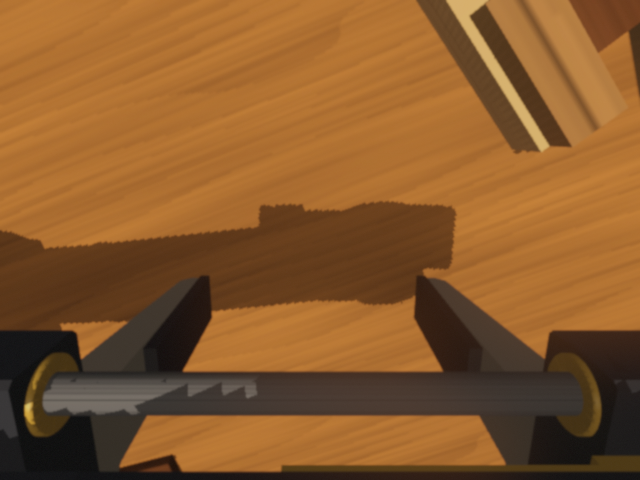

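The top picture shows the wide sleeve at about (334,264) with black and white look-alikes around it. The narrow sleeve is at (326,170), the pin at (152,263) on its base, and the tray at (492,216). I'll work out wrist view poses next.

```bash
cat >> h.py <<'E'
def wristcam_at(pos,Rt):
    i=bot.camera_info("wrist"); f=240/np.tan(np.radians(i["fovy"])/2); T=np.array(i["tool_from_camera"])
    return f,i["cx"],i["cy"],Rt@T[:3,:3],Rt@T[:3,3]+np.array(pos)
def down(yaw): # tool x at yaw in world, z down
    c,s=np.cos(yaw),np.sin(yaw); return np.array([[c,s,0],[s,-c,0],[0,0,-1.]])
E
python3 - <<'E'
from h import *
np.set_printoptions(precision=3,suppress=True)
o=bot.get_obs(); Rt=R.from_rotvec(o["tool_rot"]).as_matrix(); print(Rt)
print(np.array(bot.camera_info("wrist")["tool_from_camera"]))
yaw=np.arctan2(Rt[1,0],Rt[0,0]); print(np.degrees(yaw))
P=np.array([481,309,50.])
from scipy.optimize import fsolve
for z in (200,230,260):
    g=lambda xy: proj(wristcam_at([*xy,z],Rt),P)-[310,180]
    xy=fsolve(g,P[:2]); print(z,xy, totool(o,[*xy,z])/1000)
E
```

```text
[[ 0.356  0.935  0.   ]
 [ 0.935 -0.356  0.   ]
 [ 0.     0.    -1.   ]]
[[   1.       0.001   -0.001    1.487]
 [  -0.001    0.968    0.252  -70.515]
 [   0.001   -0.252    0.968 -169.76 ]
 [   0.       0.       0.       1.   ]]
69.15190651454616
200 [514.512 297.076] [-0.189  0.375  0.015]
230 [511.522 298.442] [-0.189  0.372 -0.015]
260 [508.532 299.807] [-0.189  0.369 -0.045]
```

carry_out:
  series:
    - [[-0.189,0.372,-0.015],[0,0,0],100]
    - [[-0.189,0.372,-0.015],[0,0,0],100]
    - [[-0.189,0.372,-0.015],[0,0,0],100]
    - [[-0.189,0.372,-0.015],[0,0,0],100]
    - [[-0.189,0.372,-0.015],[0,0,0],100]
    - [[-0.189,0.372,-0.015],[0,0,0],100]
    - [[-0.189,0.372,-0.015],[0,0,0],100]
    - [[-0.189,0.372,-0.015],[0,0,0],100]
    - [[-0.189,0.372,-0.015],[0,0,0],100]
    - [[-0.189,0.372,-0.015],[0,0,0],100]
    - [[-0.189,0.372,-0.015],[0,0,0],100]
    - [[-0.189,0.372,-0.015],[0,0,0],100]

```text
clock: 1.95
tool_pos: [510.3, 300.4, 229.5]
tool_rot: [-2.583, -1.786, 0.0]
ft_force: [-0.1, 0.2, 0.5]
opening: 91.9
```

```bash
python3 - <<'E'
from h import *
np.set_printoptions(precision=2,suppress=True)
o=bot.get_obs(); c=cam("wrist",o); im=bot.capture("wrist"); cv2.imwrite("pics/w1.png",im)
for d in bot.tip_of("gauge_seat","wrist"): print(d["score"],toworld(c,d["location"]),proj(c,toworld(c,d["location"])))
print(o["tool_pos"],o["qvel"])
E
```

```text
0.74 [489.79 308.35  16.81] [311.44 187.43]
[510.26 300.41 229.47] [-0.01 -0.    0.   -0.    0.    0.    0.  ]
```

View pics/w1.png

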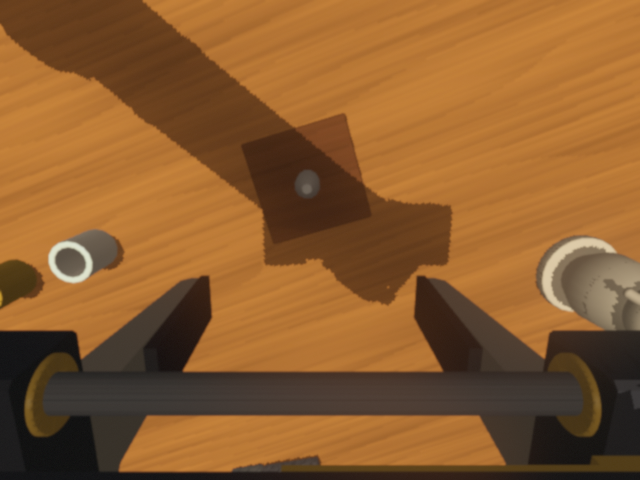

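```bash
python3 - <<'E'
from h import *
np.set_printoptions(precision=1,suppress=True)
c=cam("wrist"); cs=[ray(c,u,v,16) for u,v in [(346,114),(371,215),(273,243),(242,143)]]
print(np.array(cs),np.mean(cs,0), "tip",ray(c,307,189,71))
t=cam("top"); cs=[ray(t,u,v,16) for u,v in [(130.5,236),(186.5,237),(182.5,293),(125.5,291)]]
print(np.array(cs),np.mean(cs,0),"tip",ray(t,146,260.5,71))
im=cv2.imread("pics/w1.png")[100:260,220:390]; im2=cv2.imread("pics/top0.png")[225:300,115:200]
a=cv2.resize(im,None,fx=3.5,fy=3.5,interpolation=2); b=cv2.resize(im2,None,fx=6,fy=6,interpolation=2)
cv2.imwrite("pics/z1.png",np.clip(a*1.6,0,255)); cv2.imwrite("pics/z2.png",np.clip(b*1.6,0,255))
E
```

```text
[[439.  360.7  16. ]
 [535.  352.3  16. ]
 [527.7 253.7  16. ]
 [429.4 262.7  16. ]] [482.8 307.3  16. ] tip [483.6 306.9  71. ]
[[533.3 351.3  16. ]
 [528.5 250.3  16. ]
 [427.9 255.4  16. ]
 [434.3 356.1  16. ]] [481.  303.3  16. ] tip [479.4 302.7  71. ][ WARN:0@0.390] global loadsave.cpp:1063 imwrite_ Unsupported depth image for selected encoder is fallbacked to CV_8U.
```

View pics/z1.png

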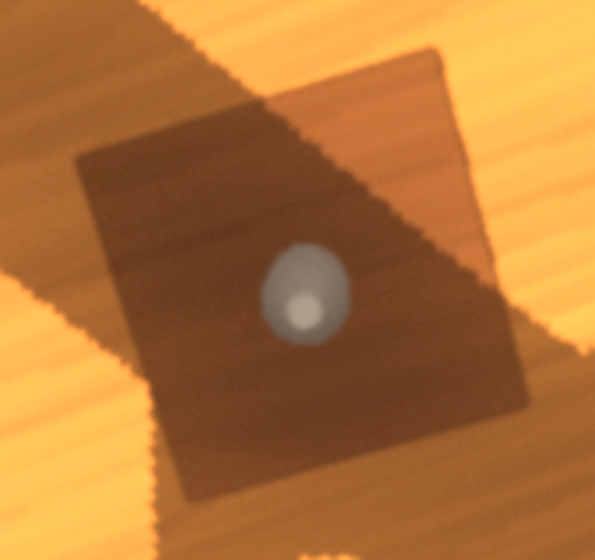

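View pics/z2.png

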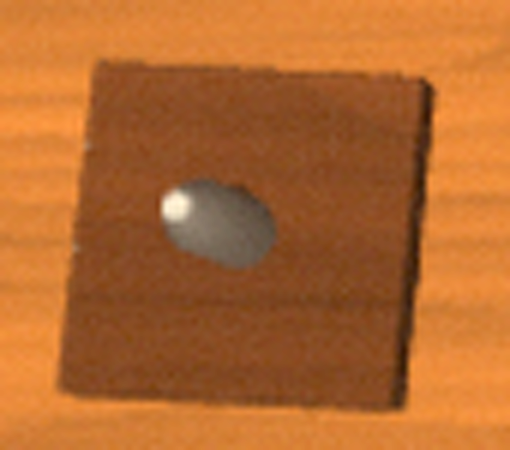

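```bash
python3 - <<'E'
from h import *
from scipy.optimize import fsolve
np.set_printoptions(precision=4,suppress=True)
o=bot.get_obs(); Rt=R.from_rotvec(o["tool_rot"]).as_matrix()
t=cam("top"); print(ray(t,334,263.5,50),ray(t,326,169.5,50))
P=np.array([467,-14,50.]); D=down(np.radians(48))
xy=fsolve(lambda xy: proj(wristcam_at([*xy,215],D),P)-[310,180],P[:2]); print(xy, totool(o,[*xy,215])/1000, R.from_matrix(Rt.T@D).as_rotvec())
E
```

```text
[468.0619 -12.8684  50.    ] [637.0148  -4.366   50.    ]
[492.8138 -36.034 ] [-0.3208  0.1022  0.0144] [-0.0007 -0.0001  0.3724]
```

carry_out:
  series:
    - [[-0.321,0.102,0.014],[0,0,0.372],100]
    - [[-0.321,0.102,0.014],[0,0,0.372],100]
    - [[-0.321,0.102,0.014],[0,0,0.372],100]
    - [[-0.321,0.102,0.014],[0,0,0.372],100]
    - [[-0.321,0.102,0.014],[0,0,0.372],100]
    - [[-0.321,0.102,0.014],[0,0,0.372],100]
    - [[-0.321,0.102,0.014],[0,0,0.372],100]
    - [[-0.321,0.102,0.014],[0,0,0.372],100]
    - [[-0.321,0.102,0.014],[0,0,0.372],65]
    - [[-0.321,0.102,0.014],[0,0,0.372],65]
    - [[-0.321,0.102,0.014],[0,0,0.372],65]

```text
clock: 3.15
tool_pos: [493.0, -35.9, 215.5]
tool_rot: [-2.869, -1.278, -0.0]
ft_force: [0.6, 0.7, 0.3]
opening: 69.7
```

```bash
python3 - <<'E'
from h import *
np.set_printoptions(precision=2,suppress=True)
o=bot.get_obs(); c=cam("wrist",o); im=bot.capture("wrist"); cv2.imwrite("pics/w2.png",im)
for d in bot.tip_of("wide_mid","wrist"): print(d["score"],toworld(c,d["location"]),proj(c,toworld(c,d["location"])))
print(o["tool_pos"],o["qvel"],o["opening"],o["clock"])
# project circle outline at guess
z=cv2.resize(im[120:240,240:380],None,fx=4,fy=4,interpolation=2); cv2.imwrite("pics/z3.png",z)
E
```

```text
0.98 [ 467.09 -100.13   24.51] [240.5 240.3]
0.93 [470.7   78.04  24.65] [393.78 107.46]
0.88 [387.27 -21.48  29.78] [239.66 112.59]
0.8 [550.94 -61.17  27.16] [332.6  278.66]
0.61 [471.5  -13.39  20.84] [313.96 180.14]
[492.95 -35.91 215.54] [ 0.    0.    0.01  0.    0.   -0.    0.  ] 69.73769774888812 3.15
```

View pics/w2.png

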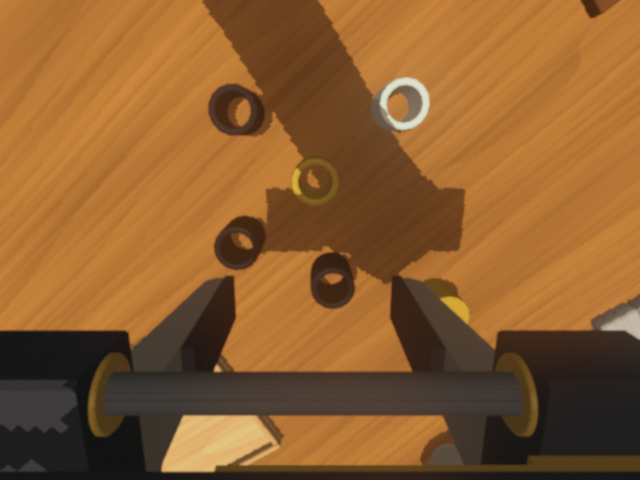

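View pics/z3.png

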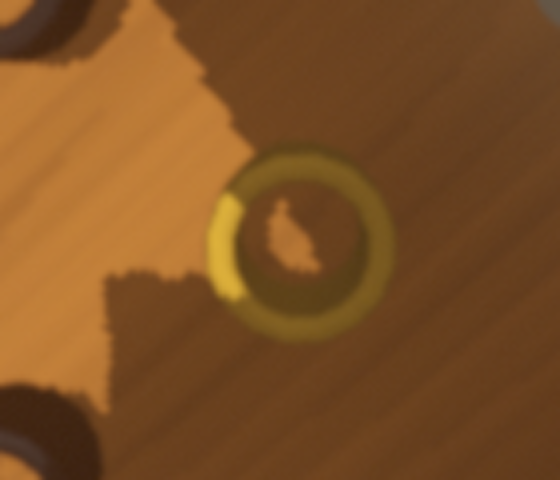

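```bash
python3 - <<'E'
from h import *
np.set_printoptions(precision=4,suppress=True)
o=bot.get_obs(); c=cam("wrist",o)
P=ray(c,315.3,181.8,50); print(P)
for q in (20,): # check circle radius
    print([proj(c,P+[q*np.cos(a),q*np.sin(a),0]) for a in (np.radians(48),np.radians(228),np.radians(-42),np.radians(138))])
print(totool(o,[P[0],P[1],9])/1000)
E
```

```text
[470.8381 -11.9282  50.    ]
[array([339.5909, 181.822 ]), array([291.0123, 181.778 ]), array([315.2405, 205.8134]), array([315.3613, 157.0507])]
[ 0.0034 -0.0328  0.2066]
```

carry_out:
  series:
    - [[0.0034,-0.0328,0.03],[0,0,0],65]
    - [[0.0034,-0.0328,0.08],[0,0,0],65]
    - [[0.0034,-0.0328,0.12],[0,0,0],65]
    - [[0.0034,-0.0328,0.16],[0,0,0],65]
    - [[0.0034,-0.0328,0.19],[0,0,0],65]
    - [[0.0034,-0.0328,0.206],[0,0,0],65]
    - [[0.0034,-0.0328,0.206],[0,0,0],65]
    - [[0.0034,-0.0328,0.206],[0,0,0],65]

```text
clock: 4.05
tool_pos: [471.0, -13.0, 9.8]
tool_rot: [-2.871, -1.275, 0.0]
ft_force: [-0.1, 0.9, 0.2]
opening: 60.1
```

```bash
python3 - <<'E'
from h import *
o=bot.get_obs(); im=bot.capture("wrist"); cv2.imwrite("pics/w3.png",im); print(o["tool_pos"],o["ft_force"])
E
```

```text
[470.99504787 -12.99150902   9.75906664] [-0.0696426   0.93044426  0.20283114]
```

View pics/w3.png

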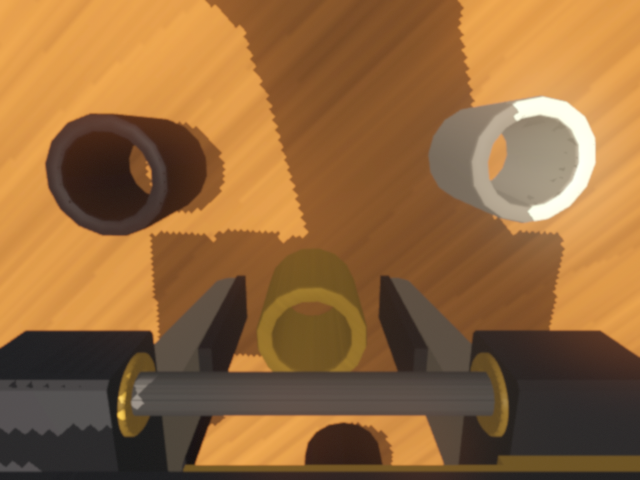

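```bash
python3 - <<'E'
from h import *
np.set_printoptions(precision=1,suppress=True)
o=bot.get_obs(); c=cam("wrist",o); Rt=R.from_rotvec(o["tool_rot"]).as_matrix()
for off in ([0,0],[-2,0],[0,2],[0,-2]):
    C=np.array(o["tool_pos"])*[1,1,0]+[0,0,50]+Rt[:,0]*off[0]+Rt[:,1]*off[1]
    p=np.array([proj(c,C+[20*np.cos(a),20*np.sin(a),0]) for a in np.linspace(0,6.28,100)])
    print(off,p.min(0),p.max(0))
E
```

```text
[0, 0] [252.1 288.2] [365.  390.4]
[-2, 0] [246.4 288.2] [359.4 390.4]
[0, 2] [252.3 293.7] [364.8 395.1]
[0, -2] [251.9 282.7] [365.2 385.6]
```

The sleeve at (312,344) is centred between the pads, and the measured rim top matches the prediction. I'll close the gripper on it and lift.

carry_out:
  newtons: 25
  series:
    - [[0,0,0],[0,0,0],30]
    - [[0,0,0],[0,0,0],30]
    - [[0,0,0],[0,0,0],30]
    - [[0,0,0],[0,0,0],30]
    - [[0,0,0],[0,0,0],30]
    - [[0,0,0],[0,0,0],30]
    - [[0,0,-0.01],[0,0,0],30]
    - [[0,0,-0.03],[0,0,0],30]
    - [[0,0,-0.06],[0,0,0],30]
    - [[0,0,-0.1],[0,0,0],30]
    - [[0,0,-0.12],[0,0,0],30]
    - [[0,0,-0.12],[0,0,0],30]

```text
clock: 5.3
tool_pos: [472.6, -13.1, 132.4]
tool_rot: [2.87, 1.273, 0.009]
ft_force: [0.6, -0.3, -3.6]
opening: 39.6
```

```bash
python3 - <<'E'
from h import *
np.set_printoptions(precision=4,suppress=True)
o=bot.get_obs(); im=bot.capture("wrist"); cv2.imwrite("pics/w4.png",im); print(o["tool_pos"],o["ft_force"],o["opening"],o["joint_positions"])
print(totool(o,[483.5,307,130])/1000)
E
```

```text
[472.587  -13.1245 132.4329] [ 0.5752 -0.2971 -3.5724] 39.59091184861123 [-0.3384  0.2853  0.3438  2.1207 -0.1412  0.7504  0.9306]
[ 0.2446 -0.2068  0.0029]
```

View pics/w4.png

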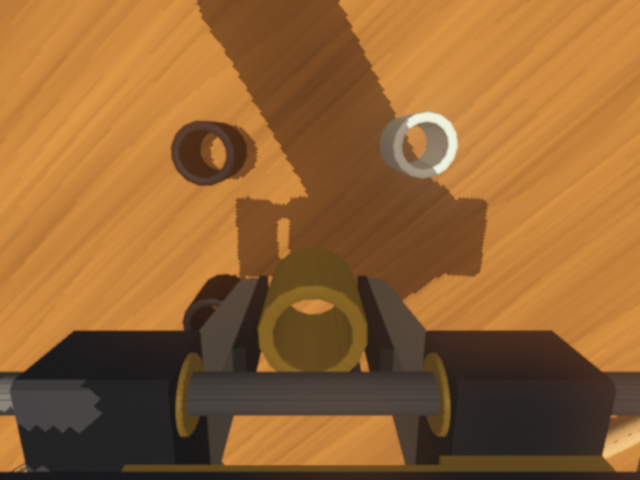

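carry_out:
  series:
    - [[0.03,-0.025,0.003],[0,0,0],30]
    - [[0.06,-0.051,0.003],[0,0,0],30]
    - [[0.09,-0.076,0.003],[0,0,0],30]
    - [[0.12,-0.101,0.003],[0,0,0],30]
    - [[0.15,-0.127,0.003],[0,0,0],30]
    - [[0.18,-0.152,0.003],[0,0,0],30]
    - [[0.21,-0.178,0.003],[0,0,0],30]
    - [[0.235,-0.199,0.003],[0,0,0],30]
    - [[0.2446,-0.2068,0.003],[0,0,0],30]
    - [[0.2446,-0.2068,0.003],[0,0,0],30]
    - [[0.2446,-0.2068,0.003],[0,0,0],30]
    - [[0.2446,-0.2068,0.003],[0,0,0],30]

```text
clock: 6.55
tool_pos: [481.8, 304.3, 126.0]
tool_rot: [2.872, 1.269, -0.002]
ft_force: [-0.4, -0.3, -2.1]
opening: 39.8
```

```bash
python3 - <<'E'
from h import *
np.set_printoptions(precision=2,suppress=True)
o=bot.get_obs(); c=cam("wrist",o); im=bot.capture("wrist"); cv2.imwrite("pics/w5.png",im); print(o["tool_pos"],o["tool_rot"],o["opening"])
Rt=R.from_rotvec(o["tool_rot"]).as_matrix(); print(Rt)
for off in ([0,0],[0,-1]):
    C=np.array(o["tool_pos"])-Rt[:,2]*40.2+Rt[:,0]*off[0]+Rt[:,1]*off[1]
    p=np.array([proj(c,C+[20*np.cos(a),20*np.sin(a),0]) for a in np.linspace(0,6.28,100)])
    print(off,p.min(0),p.max(0))
for n in("scene","top"):
    im=bot.capture(n); cv2.imwrite(f"pics/{n}5.png",im)
print(totool(o,[483.5,307,60]))
E
```

```text
[481.75 304.28 125.99] [ 2.87  1.27 -0.  ] 39.80709701688127
[[ 0.67  0.74 -0.  ]
 [ 0.74 -0.67 -0.  ]
 [-0.    0.   -1.  ]]
[0, 0] [251.79 288.72] [365.11 391.2 ]
[0, -1] [251.69 285.96] [365.2 388.8]
[ 3.31 -0.57 65.99]
```

View pics/w5.png

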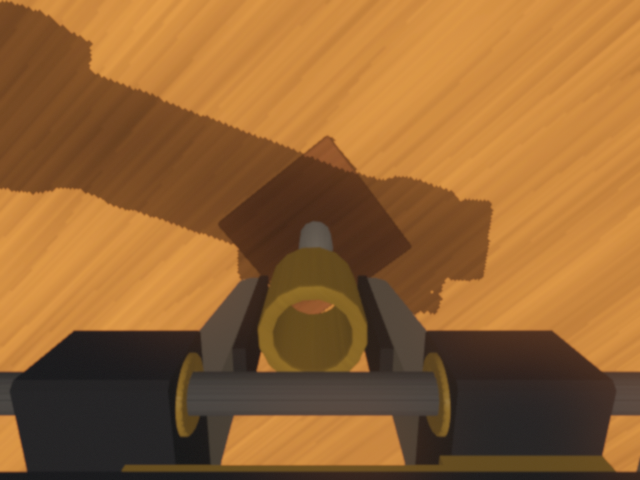

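View pics/scene5.png

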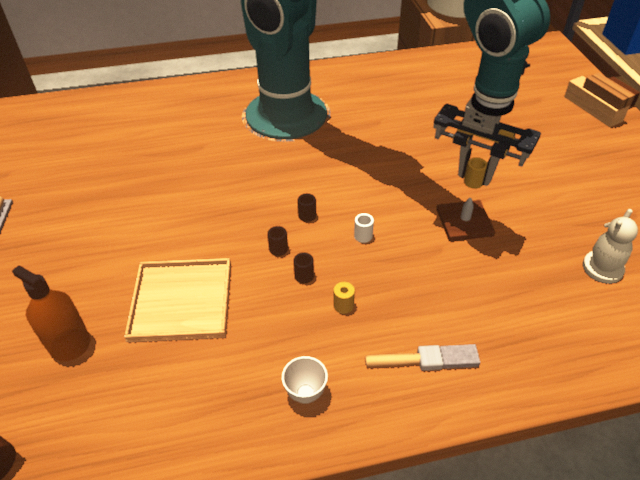

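```bash
python3 - <<'E'
from h import *
np.set_printoptions(precision=2,suppress=True)
print(cam("wrist")[:3], cam("top")[:3])
im=cv2.imread("pics/w5.png")[200:380,220:400]; cv2.imwrite("pics/z5.png",cv2.convertScaleAbs(cv2.resize(im,None,fx=3.3,fy=3.3,interpolation=2),alpha=1.7))
im=cv2.imread("pics/top5.png")[200:330,90:260]; cv2.imwrite("pics/z6.png",cv2.convertScaleAbs(cv2.resize(im,None,fx=4,fy=4,interpolation=2),alpha=1.4))
c=cam("wrist")
for P in ([483.5,307,71],[483.5,307,51],[481.7,304.3,71],[481.7,304.3,51]): print(P,proj(c,P))
E
```

```text
(np.float64(405.784057090312), 312.5022057969784, 239.53470274674885) (np.float64(497.7621167746485), 320.6504188062468, 240.19585505439866)
[483.5, 307, 71] [314.14 260.06]
[483.5, 307, 51] [314.07 250.48]
[481.7, 304.3, 71] [308.62 260.85]
[481.7, 304.3, 51] [308.97 251.22]
```

View pics/z5.png

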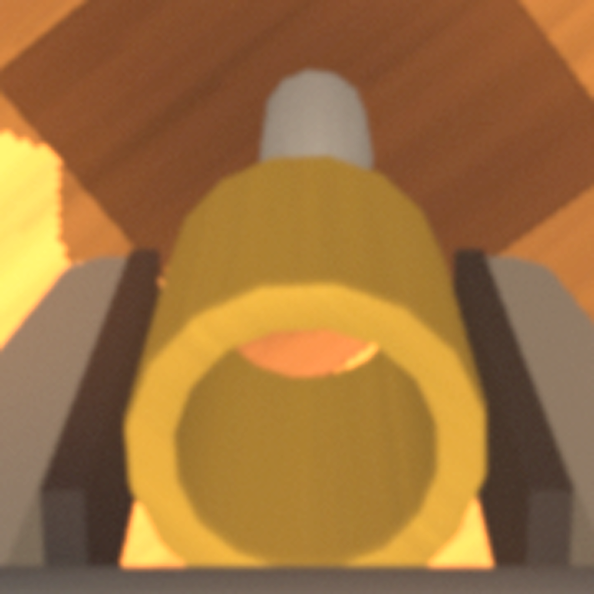

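View pics/z6.png

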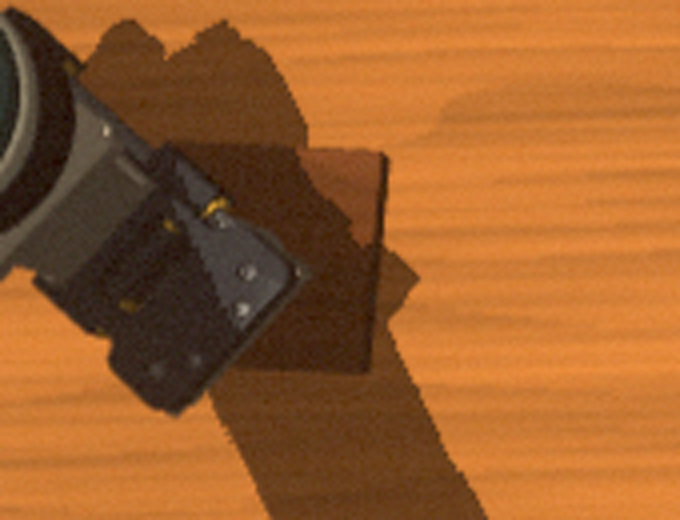

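```bash
python3 - <<'E'
from h import *
np.set_printoptions(precision=2,suppress=True)
o=bot.get_obs(); c=cam("wrist",o); Rt=R.from_rotvec(o["tool_rot"]).as_matrix()
print(o["tool_pos"])
P=np.array([483.5,307,0])
for d in (-2,0,2):
  for z,r in ((16,11),(51,11)):
    p=np.array([proj(c,P+Rt[:,1]*d+[r*np.cos(a),r*np.sin(a),z]) for a in np.linspace(0,6.28,100)])
    print(d,z,p.min(0),p.max(0))
E
```

```text
[481.98 305.37 126.68]
-2 16 [298.52 218.93] [329.43 248.94]
-2 51 [296.57 230.38] [331.58 264.09]
0 16 [298.54 221.71] [329.39 251.62]
0 51 [296.6  233.51] [331.54 267.09]
2 16 [298.57 224.48] [329.36 254.28]
2 51 [296.63 236.62] [331.5  270.07]
```

carry_out:
  series:
    - [[0.0015,0,0.015],[0,0,0],30]
    - [[0.0015,0,0.03],[0,0,0],30]
    - [[0.0015,0,0.034],[0,0,0],30]
    - [[0.0015,0,0.034],[0,0,0],30]
    - [[0.0015,0,0.034],[0,0,0],30]
    - [[0.0015,0,0.034],[0,0,0],30]

```text
clock: 7.3
tool_pos: [483.0, 308.1, 92.9]
tool_rot: [-2.872, -1.274, -0.001]
ft_force: [-0.1, 0.2, -3.0]
opening: 39.8
```

```bash
python3 - <<'E'
from h import *
np.set_printoptions(precision=2,suppress=True)
o=bot.get_obs(); c=cam("wrist",o); Rt=R.from_rotvec(o["tool_rot"]).as_matrix()
im=bot.capture("wrist"); cv2.imwrite("pics/w6.png",im)
o2=bot.get_obs(); print(o["tool_pos"],o2["tool_pos"],o2["qvel"],Rt[2])
P=np.array([483.5,307,0])
for z,r in ((16,11),(51,11)):
    p=np.array([proj(c,P+[r*np.cos(a),r*np.sin(a),z]) for a in np.linspace(0,6.28,100)])
    print(z,p.min(0),p.max(0))
print(totool(o,[483.5,307,40]))
cv2.imwrite("pics/z7.png",cv2.convertScaleAbs(cv2.resize(im[200:380,220:400],None,fx=3.3,fy=3.3,interpolation=2),alpha=1.7))
im=bot.capture("scene");cv2.imwrite("pics/z8.png",cv2.convertScaleAbs(cv2.resize(im[100:260,420:560],None,fx=3.5,fy=3.5,interpolation=2),alpha=1.4))
E
```

```text
[483.   308.11  92.93] [483.03 308.16  93.04] [ 0. -0. -0.  0.  0. -0.  0.] [ 0.  0. -1.]
16 [292.28 234.72] [327.02 268.07]
51 [289.16 250.25] [329.18 288.23]
[-0.53  1.11 52.93]
```

View pics/z7.png

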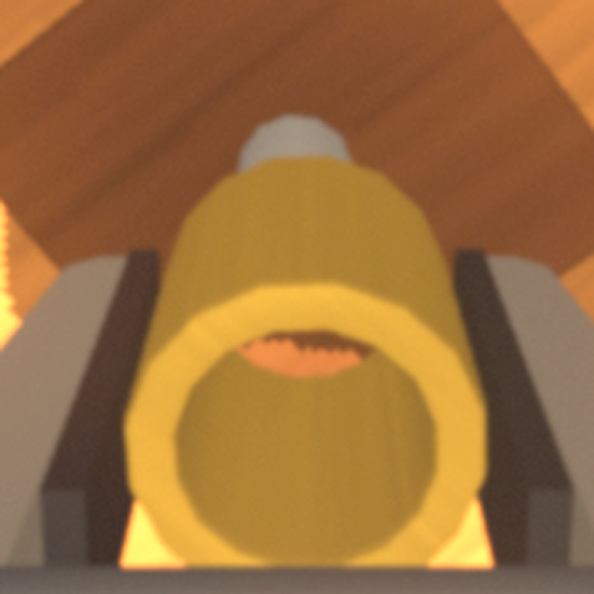

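View pics/z8.png

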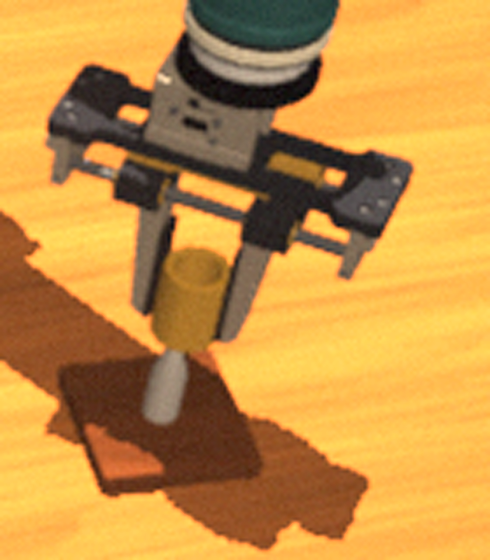

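carry_out:
  series:
    - [[-0.0018,0.002,0],[0,0,0],30]
    - [[-0.0018,0.002,0],[0,0,0],30]
    - [[-0.0018,0.002,0],[0,0,0],30]
    - [[-0.0018,0.002,0],[0,0,0],30]
    - [[-0.0018,0.002,0],[0,0,0],30]
    - [[-0.0018,0.002,0],[0,0,0],30]
    - [[-0.0018,0.002,0],[0,0,0],30]

```text
clock: 8.1
tool_pos: [482.9, 305.3, 92.6]
tool_rot: [-2.872, -1.274, -0.0]
ft_force: [0.1, 0.1, -3.3]
opening: 39.5
```

```bash
python3 - <<'E'
from h import *
np.set_printoptions(precision=2,suppress=True)
o=bot.get_obs(); c=cam("wrist",o)
im=bot.capture("wrist"); print(o["tool_pos"],bot.get_obs()["tool_pos"])
print(totool(o,[483.5,307,40]))
cv2.imwrite("pics/z9.png",cv2.convertScaleAbs(cv2.resize(im[200:380,220:400],None,fx=3.3,fy=3.3,interpolation=2),alpha=1.7))
im=bot.capture("scene");cv2.imwrite("pics/z10.png",cv2.convertScaleAbs(cv2.resize(im[100:260,420:560],None,fx=3.5,fy=3.5,interpolation=2),alpha=1.4))
E
```

```text
[482.94 305.27  92.59] [482.94 305.26  92.6 ]
[ 1.66 -0.75 52.59]
```

View pics/z9.png

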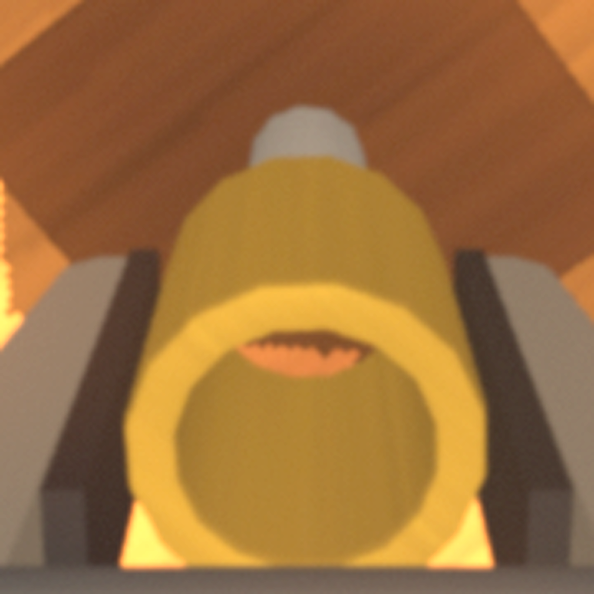

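View pics/z10.png

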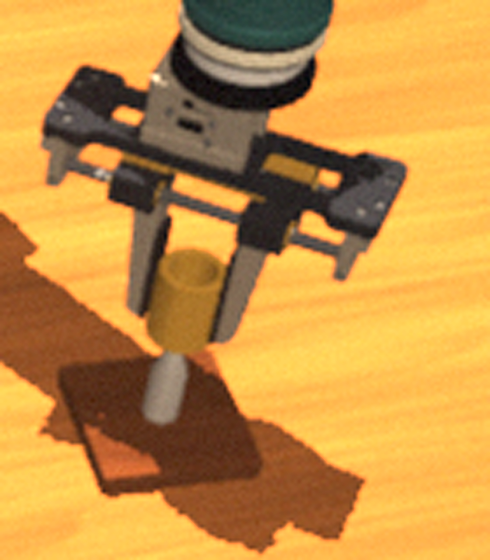

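carry_out:
  series:
    - [[0,0,0.01],[0,0,0],30]
    - [[0,0,0.017],[0,0,0],30]
    - [[0,0,0.022],[0,0,0],30]
    - [[0,0,0.027],[0,0,0],30]
    - [[0,0,0.032],[0,0,0],30]
    - [[0,0,0.036],[0,0,0],30]
    - [[0,0,0.04],[0,0,0],30]
    - [[0,0,0.04],[0,0,0],30]
    - [[0,0,0.04],[0,0,0],30]

```text
clock: 9.1
tool_pos: [483.0, 305.2, 52.6]
tool_rot: [2.872, 1.274, 0.0]
ft_force: [1.0, 0.6, -1.9]
opening: 39.8
```

```bash
python3 - <<'E'
from h import *
np.set_printoptions(precision=2,suppress=True)
o=bot.get_obs(); print(o["ft_force"],o["torque"],o["tool_pos"])
im=bot.capture("wrist"); cv2.imwrite("pics/z11.png",cv2.convertScaleAbs(cv2.resize(im[200:380,220:400],None,fx=3.3,fy=3.3,interpolation=2),alpha=1.7))
E
```

```text
[ 1.    0.64 -1.89] [-0.03 -0.01 -0.01] [483.   305.24  52.61]
```

View pics/z11.png

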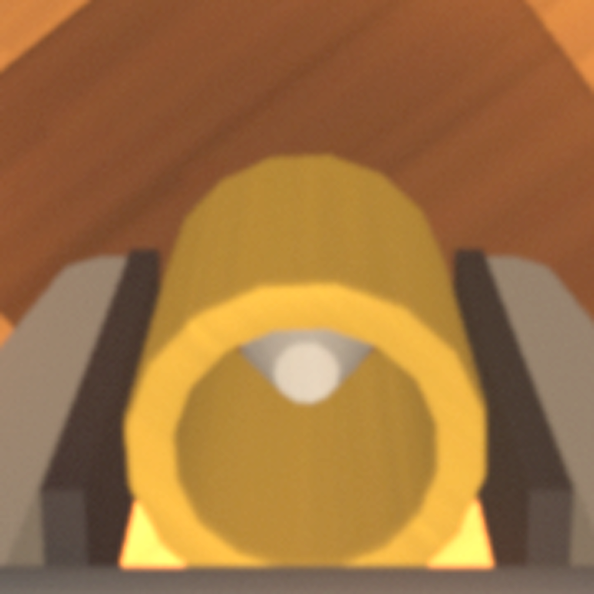

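The pin tip shows inside the bore at zoom (306,373), centred. I'll lower the rest of the way.

carry_out:
  series:
    - [[0,0,0.005],[0,0,0],30]
    - [[0,0,0.01],[0,0,0],30]
    - [[0,0,0.015],[0,0,0],30]
    - [[0,0,0.019],[0,0,0],30]
    - [[0,0,0.022],[0,0,0],30]
    - [[0,0,0.024],[0,0,0],30]
    - [[0,0,0.025],[0,0,0],30]
    - [[0,0,0.0255],[0,0,0],30]
    - [[0,0,0.0255],[0,0,0],30]
    - [[0,0,0.0255],[0,0,0],30]
    - [[0,0,0.0255],[0,0,0],30]

```text
clock: 10.25
tool_pos: [483.0, 305.3, 27.3]
tool_rot: [-2.872, -1.274, -0.001]
ft_force: [-0.0, 0.2, -2.7]
opening: 39.7
```

carry_out:
  series:
    - [[0,0,0.0005],[0,0,0],30]
    - [[0,0,0.001],[0,0,0],30]
    - [[0,0,0.0014],[0,0,0],30]
    - [[0,0,0.0014],[0,0,0],30]
    - [[0,0,0.0014],[0,0,0],30]
    - [[0,0,0.0014],[0,0,0],30]

```text
clock: 10.85
tool_pos: [483.0, 305.3, 26.5]
tool_rot: [-2.872, -1.274, -0.0]
ft_force: [-2.3, -0.7, 4.7]
opening: 39.8
```

Force flipped from -2.7 N to +4.7 N, so the sleeve has contacted the base. I'll release and retreat.

carry_out:
  series:
    - [[0,0,0],[0,0,0],45]
    - [[0,0,0],[0,0,0],55]
    - [[0,0,0],[0,0,0],65]
    - [[0,0,0],[0,0,0],65]
    - [[0,0,0],[0,0,0],65]
    - [[0,0,-0.02],[0,0,0],65]
    - [[0,0,-0.06],[0,0,0],65]
    - [[0,0,-0.1],[0,0,0],65]
    - [[0,0,-0.14],[0,0,0],65]
    - [[0,0,-0.18],[0,0,0],65]
    - [[0,0,-0.18],[0,0,0],65]
    - [[0,0,-0.18],[0,0,0],65]
    - [[0,0,-0.18],[0,0,0],65]
    - [[0,0,-0.18],[0,0,0],65]

```text
clock: 12.25
tool_pos: [482.1, 304.7, 204.0]
tool_rot: [2.871, 1.274, -0.005]
ft_force: [0.2, -0.7, -0.3]
opening: 59.8
```

```bash
python3 - <<'E'
from h import *
from scipy.optimize import fsolve
np.set_printoptions(precision=4,suppress=True)
im=bot.capture("wrist"); o=bot.get_obs(); cv2.imwrite("pics/w12.png",im); 
im=bot.capture("scene");cv2.imwrite("pics/z12.png",cv2.resize(im[100:320,320:560],None,fx=2.5,fy=2.5,interpolation=2))
print(o["tool_pos"],o["tool_rot"],o["qvel"],o["opening"])
P=np.array([640,-3,50.]); Rt=R.from_rotvec(o["tool_rot"]).as_matrix()
xy=fsolve(lambda xy: proj(wristcam_at([*xy,200],Rt),P)-[310,180],P[:2]); print(xy,totool(o,[*xy,200])/1000)
E
```

```text
[482.1952 304.7689 204.111 ] [ 2.871   1.2734 -0.0044] [-0.0007 -0.0014  0.0019 -0.0051  0.0012  0.0025  0.0007] 59.60852992931479
[667.5721 -26.2434] [-0.1209  0.3596  0.0043]
```

View pics/w12.png

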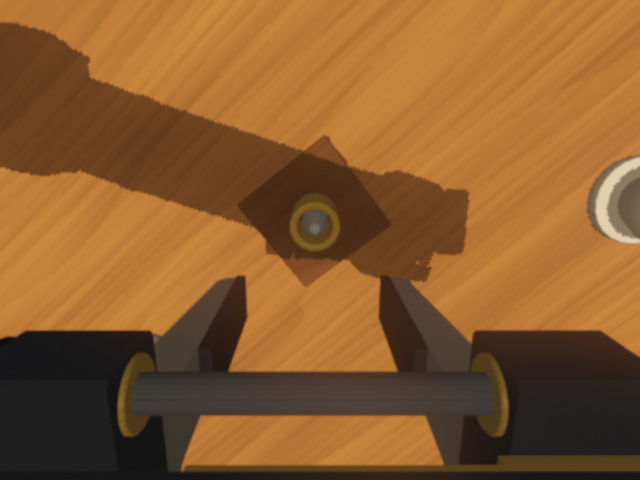

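View pics/z12.png

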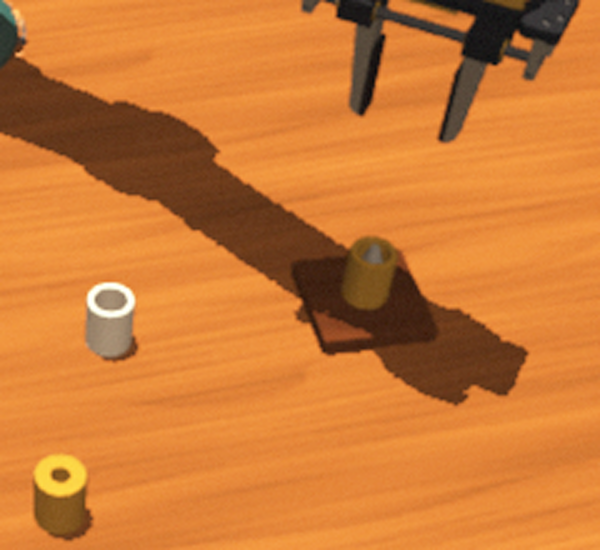

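The wide sleeve stands home over the pin, whose tip shows in the bore at about (315,222). Next is the narrow sleeve.

carry_out:
  series:
    - [[-0.121,0.36,0.004],[0,0,0],65]
    - [[-0.121,0.36,0.004],[0,0,0],65]
    - [[-0.121,0.36,0.004],[0,0,0],65]
    - [[-0.121,0.36,0.004],[0,0,0],65]
    - [[-0.121,0.36,0.004],[0,0,0],65]
    - [[-0.121,0.36,0.004],[0,0,0],65]
    - [[-0.121,0.36,0.004],[0,0,0],65]
    - [[-0.121,0.36,0.004],[0,0,0],65]
    - [[-0.121,0.36,0.004],[0,0,0],65]
    - [[-0.121,0.36,0.004],[0,0,0],65]
    - [[-0.121,0.36,0.004],[0,0,0],65]
    - [[-0.121,0.36,0.004],[0,0,0],65]
    - [[-0.121,0.36,0.004],[0,0,0],65]
    - [[-0.121,0.36,0.004],[0,0,0],65]
    - [[-0.121,0.36,0.004],[0,0,0],65]

```text
clock: 13.85
tool_pos: [668.5, -25.6, 201.9]
tool_rot: [-2.871, -1.275, -0.0]
ft_force: [0.4, -0.1, -0.7]
opening: 60.0
```

```bash
python3 - <<'E'
from h import *
np.set_printoptions(precision=2,suppress=True)
o=bot.get_obs(); c=cam("wrist",o); im=bot.capture("wrist"); cv2.imwrite("pics/w13.png",im)
for d in bot.tip_of("narrow_mid","wrist"): print(d["score"],toworld(c,d["location"]),proj(c,toworld(c,d["location"])))
print(o["tool_pos"],o["tool_rot"],o["clock"])
cv2.imwrite("pics/z13.png",cv2.resize(im[120:240,240:380],None,fx=4,fy=4,interpolation=2))
E
```

```text
0.59 [638.38  -5.32  28.39] [305.01 176.94]
[668.51 -25.59 201.87] [-2.87 -1.27 -0.  ] 13.85
```

View pics/w13.png

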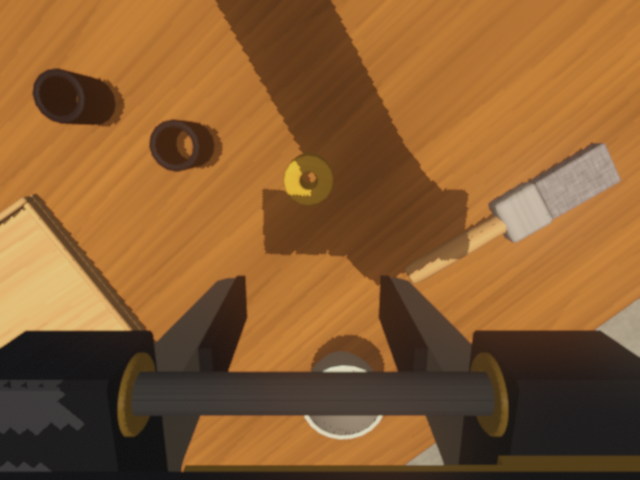

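View pics/z13.png

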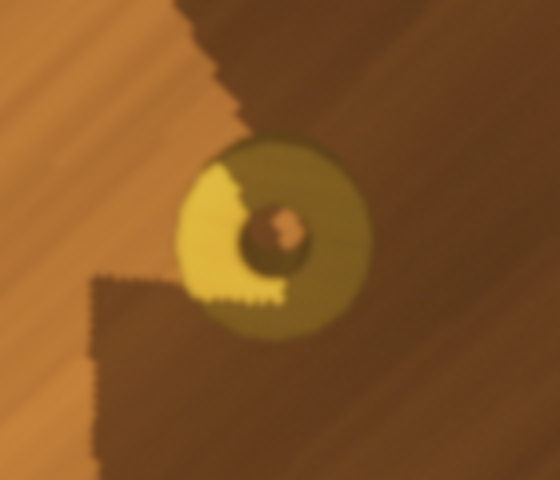

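```bash
python3 - <<'E'
from h import *
np.set_printoptions(precision=4,suppress=True)
o=bot.get_obs(); c=cam("wrist",o)
P=ray(c,308.7,180,50); print(P,totool(o,[P[0],P[1],10])/1000)
t=cam("top")
for u,v in [(450,163),(545,174),(540,268),(440,256)]: print(ray(t,u,v,18))
E
```

```text
[640.7704  -3.2748  50.    ] [-0.0019 -0.0358  0.1918]
[ 653.7372 -235.0266   18.    ]
[ 627.5262 -408.6609   18.    ]
[ 453.7334 -380.3867   18.    ]
[ 480.4455 -203.8615   18.    ]
```

carry_out:
  series:
    - [[-0.001,-0.0358,0.03],[0,0,0],65]
    - [[-0.001,-0.0358,0.08],[0,0,0],65]
    - [[-0.001,-0.0358,0.12],[0,0,0],65]
    - [[-0.001,-0.0358,0.15],[0,0,0],65]
    - [[-0.001,-0.0358,0.175],[0,0,0],65]
    - [[-0.001,-0.0358,0.191],[0,0,0],65]
    - [[-0.001,-0.0358,0.191],[0,0,0],65]
    - [[-0.001,-0.0358,0.191],[0,0,0],65]
    - [[-0.001,-0.0358,0.191],[0,0,0],65]
    - [[-0.001,-0.0358,0.191],[0,0,0],65]

```text
clock: 14.95
tool_pos: [642.5, -2.8, 12.3]
tool_rot: [2.871, 1.273, 0.004]
ft_force: [-0.6, -0.7, 0.4]
opening: 59.8
```

```bash
python3 - <<'E'
from h import *
o=bot.get_obs(); im=bot.capture("wrist"); cv2.imwrite("pics/w14.png",im); print(o["tool_pos"],o["ft_force"])
E
```

```text
[642.46165158  -2.75716512  12.25612025] [-0.61979666 -0.74752788  0.38439384]
```

View pics/w14.png

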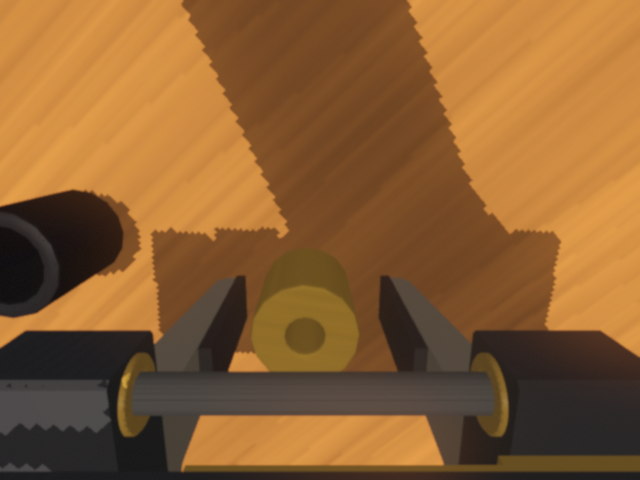

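carry_out:
  newtons: 30
  series:
    - [[-0.002,0,0.001],[0,0,0],65]
    - [[-0.002,0,0.001],[0,0,0],65]
    - [[-0.002,0,0.001],[0,0,0],65]
    - [[-0.002,0,0.001],[0,0,0],30]
    - [[-0.002,0,0.001],[0,0,0],30]
    - [[-0.002,0,0.001],[0,0,0],30]
    - [[-0.002,0,0.001],[0,0,0],30]
    - [[-0.002,0,0.001],[0,0,0],30]
    - [[-0.002,0,0.001],[0,0,0],30]
    - [[-0.002,0,0.001],[0,0,0],30]

```text
clock: 16.0
tool_pos: [640.0, -4.3, 9.7]
tool_rot: [-2.872, -1.274, 0.0]
ft_force: [-0.2, -0.1, 0.4]
opening: 39.9
```

```bash
python3 - <<'E'
from h import *
np.set_printoptions(precision=4,suppress=True)
o=bot.get_obs(); print(o["tool_pos"],o["ft_force"],o["opening"],o["joint_positions"]); print(totool(o,[556,-307,110])/1000)
E
```

```text
[639.9901  -4.2836   9.6597] [-0.1684 -0.0735  0.3793] 39.860466959311005 [-0.2506  0.7173  0.283   1.759  -0.2869  0.7059  1.0209]
[-0.2808  0.1409 -0.1003]
```

carry_out:
  series:
    - [[0,0,-0.01],[0,0,0],30]
    - [[0,0,-0.03],[0,0,0],30]
    - [[0,0,-0.06],[0,0,0],30]
    - [[0,0,-0.09],[0,0,0],30]
    - [[-0.02,0.01,-0.1],[0,0,0],30]
    - [[-0.05,0.025,-0.1],[0,0,0],30]
    - [[-0.08,0.04,-0.1],[0,0,0],30]
    - [[-0.11,0.055,-0.1],[0,0,0],30]
    - [[-0.14,0.07,-0.1],[0,0,0],30]
    - [[-0.17,0.085,-0.1],[0,0,0],30]
    - [[-0.2,0.1,-0.1],[0,0,0],30]
    - [[-0.23,0.115,-0.1],[0,0,0],30]
    - [[-0.255,0.128,-0.1],[0,0,0],30]
    - [[-0.275,0.138,-0.1],[0,0,0],30]
    - [[-0.281,0.141,-0.1],[0,0,0],30]
    - [[-0.281,0.141,-0.1],[0,0,0],30]
    - [[-0.281,0.141,-0.1],[0,0,0],30]
    - [[-0.281,0.141,-0.1],[0,0,0],30]
    - [[-0.281,0.141,-0.1],[0,0,0],30]
    - [[-0.281,0.141,-0.1],[0,0,0],30]

```text
clock: 18.0
tool_pos: [556.3, -306.2, 109.7]
tool_rot: [-2.871, -1.276, -0.0]
ft_force: [0.5, -0.0, -4.2]
opening: 39.7
```

```bash
python3 - <<'E'
from h import *
o=bot.get_obs(); im=bot.capture("wrist"); cv2.imwrite("pics/w15.png",im); print(o["tool_pos"],o["tool_rot"],o["ft_force"],o["opening"])
cv2.imwrite("pics/s15.png",bot.capture("scene"))
E
```

```text
[ 556.34377922 -306.23753139  109.68258916] [-2.87063712e+00 -1.27569527e+00 -3.01701509e-04] [ 0.51638273 -0.02405743 -4.22979167] 39.663480621708985
```

View pics/w15.png

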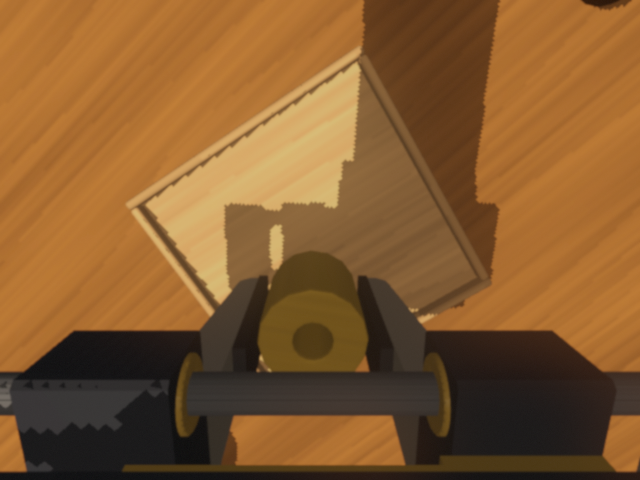

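View pics/s15.png

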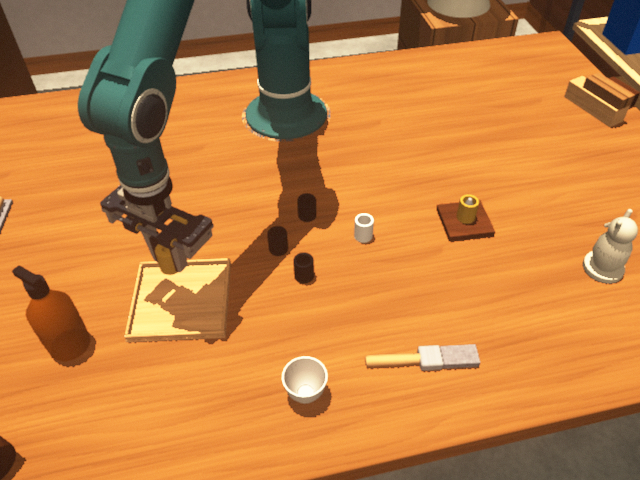

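carry_out:
  series:
    - [[0,0,0.025],[0,0,0],30]
    - [[0,0,0.05],[0,0,0],30]
    - [[0,0,0.065],[0,0,0],30]
    - [[0,0,0.077],[0,0,0],30]
    - [[0,0,0.085],[0,0,0],30]
    - [[0,0,0.089],[0,0,0],30]
    - [[0,0,0.091],[0,0,0],30]
    - [[0,0,0.092],[0,0,0],30]
    - [[0,0,0.0925],[0,0,0],30]
    - [[0,0,0.0925],[0,0,0],30]
    - [[0,0,0.0925],[0,0,0],30]
    - [[0,0,0.0925],[0,0,0],30]

```text
clock: 19.3
tool_pos: [556.1, -307.3, 17.5]
tool_rot: [2.871, 1.274, 0.001]
ft_force: [-0.1, -0.6, -3.7]
opening: 40.0
```

carry_out:
  series:
    - [[0,0,0.0005],[0,0,0],30]
    - [[0,0,0.001],[0,0,0],30]
    - [[0,0,0.0015],[0,0,0],30]
    - [[0,0,0.0018],[0,0,0],30]
    - [[0,0,0.0018],[0,0,0],30]
    - [[0,0,0.0018],[0,0,0],30]

```text
clock: 19.9
tool_pos: [555.9, -307.2, 15.7]
tool_rot: [-2.872, -1.274, -0.0]
ft_force: [-1.7, 0.5, -0.3]
opening: 39.8
```

carry_out:
  series:
    - [[0,0,0.0003],[0,0,0],30]
    - [[0,0,0.0005],[0,0,0],30]
    - [[0,0,0.0005],[0,0,0],30]
    - [[0,0,0.0005],[0,0,0],30]

```text
clock: 20.3
tool_pos: [555.9, -307.2, 15.6]
tool_rot: [-2.872, -1.274, -0.0]
ft_force: [-2.2, 1.6, 5.4]
opening: 39.9
```

Firm contact with the tray floor, so I'll release and retreat.

carry_out:
  series:
    - [[0,0,0],[0,0,0],45]
    - [[0,0,0],[0,0,0],55]
    - [[0,0,0],[0,0,0],65]
    - [[0,0,0],[0,0,0],65]
    - [[0,0,0],[0,0,0],65]
    - [[0,0,-0.02],[0,0,0],65]
    - [[0,0,-0.06],[0,0,0],65]
    - [[0,0,-0.1],[0,0,0],65]
    - [[0,0,-0.14],[0,0,0],65]
    - [[0,0,-0.18],[0,0,0],65]
    - [[0,0,-0.2],[0,0,0],65]
    - [[0,0,-0.2],[0,0,0],65]
    - [[0,0,-0.2],[0,0,0],65]
    - [[0,0,-0.2],[0,0,0],65]

```text
clock: 21.7
tool_pos: [555.1, -306.6, 213.1]
tool_rot: [-2.87, -1.273, 0.003]
ft_force: [0.6, 0.0, 0.2]
opening: 60.1
```

```bash
python3 - <<'E'
from h import *
o=bot.get_obs(); cv2.imwrite("pics/w16.png",bot.capture("wrist")); print(o["tool_pos"],o["ft_force"],o["clock"])
im=bot.capture("scene"); cv2.imwrite("pics/s16.png",im)
cv2.imwrite("pics/z16.png",np.hstack([cv2.resize(im[180:260,420:510],None,fx=4,fy=4,interpolation=2),cv2.resize(im[250:350,120:240],(384,320),interpolation=2)]))
E
```

```text
[ 555.09567384 -306.64815961  213.11919223] [0.5907689  0.03491144 0.19623026] 21.7
```

View pics/w16.png

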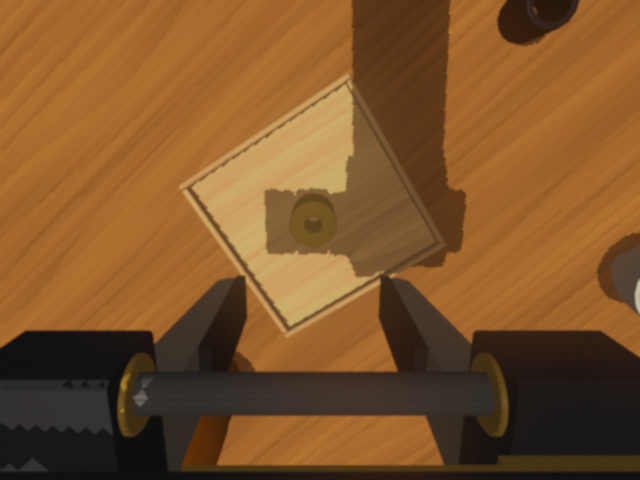

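View pics/z16.png

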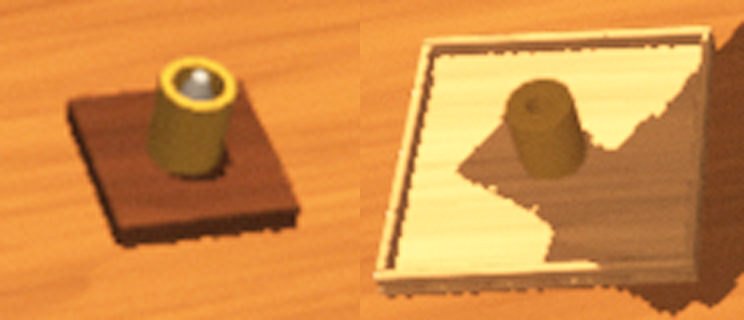

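View pics/s16.png

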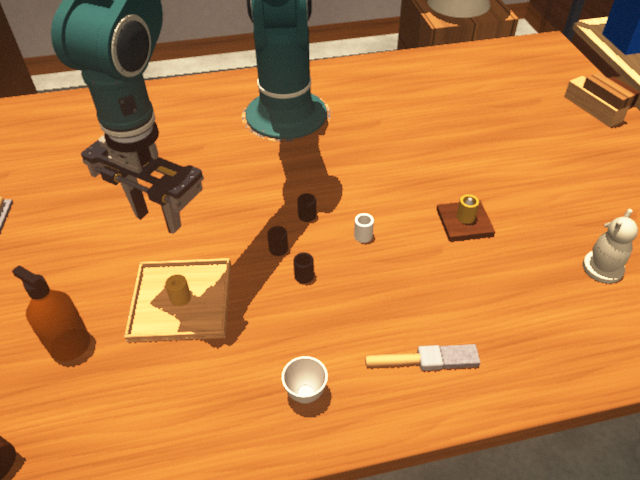

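Both sleeves stand as asked: the wide one at (468,208) on the pin, and the narrow one at (178,291) upright in the tray. The look-alikes have not moved.

```bash
python3 -c "
from cell import bot
print(bot.job_done())"
```

```text
the job is handed in; nothing more can be done
None
```

I put the wide-bore sleeve over the gauge pin first, down to the base, and then stood the narrow-bore sleeve upright near the middle of the reject tray. Both were lowered until the wrist force showed contact and then released. The job was handed in at about 22 s.

- **Wide sleeve:** it met the base at +4.7 N, within 1 mm of the tool height I expected for fully home. The last scene picture shows the pin tip just above mid-bore and the sleeve's foot on the base.
- **Narrow sleeve:** it met the tray floor at +5.4 N. The last scene and wrist pictures show it upright and clear of the walls.
- **Everything else:** the black and white look-alikes had not moved, and the gripper was about 200 mm clear of everything.
- **Disagreement:** the top and wrist cameras placed the pin and sleeve 2–4 mm apart. I lined up the sleeve on the pin by comparing the two in the wrist pictures.

No final check failed.

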